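# Swing the stop bar shut, then lay the jar on the rack

## Robot

A 6-joint arm with a two-finger parallel gripper is mounted at the origin on a cart in front of the work surface, level with it; the furniture and walls round the work are solid. World frame = base frame: x ahead of the robot, y to its left, z up, the work surface at z = 0. Lengths are in mm, angles in rad, forces in N, time in s.
With the tool pointing down it reaches from about 350 to 975 mm from the base axis. Payload 7.1 kg.
Tool frame: the origin (TCP) lies midway between the tips of the shut fingers; the grasp point (between the pads) lies 19 mm behind it (r.hold_point_z is the distance from the TCP to the grasp point, in mm); z points along the fingers, y is the line along which they close (so a half turn about z gives the same grasp; the last joint's range is limited). The gripper opens to 88 mm and grips with 3 to 60 N. Pads are 20 mm wide; open, the fingers measure 115 mm over their backs; the gripper's body (75 mm by 178 mm) begins 61 mm behind the grasp point.
Start: joints at [-1.283, 0.423, 1.63, -0, 1.089, -0.019], TCP at [188.774, -595.793, 222.675] pointing down, gripper open.
Joint ranges: [-3, 3], [-0.9, 2.11], [0.09, 2.58], [-1.31, 4.45], [0.11, 2.69], [-2.54, 2.54]. Speed limits (rad/s): [2.39, 2.39, 3.01, 3.14, 3.14, 3.14].

## Interface

Orientations are given as a unit quaternion [w, x, y, z].
In Python, from workcell import observe, read_camera, camera_model, r gives the robot as it stands.
- The arm moves only by the tool play_rows, never from a script. Its argument "increments" is a list of rows, each a list of 5 numbers: the shift along the tool's x, y, z as a fraction of full scale, then the turn about the tool's z as a fraction of full scale, then the closure, from 0 (fully open) to 1 (shut). In form: [[x, y, z, roll, claw], ...]. A call has 1 to 12 rows; each row is the pose to reach, as a shift and turn from the pose commanded when the call began, along the tool's axes at that moment; what a row does not reach only later rows make up. Full scale, the value 1, is 400 mm for a shift and 45 degrees for a turn. A row lasts 1/10 s, in which the tool goes at most 50 mm and 8.59 degrees, less where a joint would pass 70% of its speed; a pose out of reach is approached as far as the arm can. A call with a number of a shift or a turn outside -1 to 1 is refused whole. A call with a gripper value outside its range is refused whole. The fingers move at their own pace and stop on an object; "newtons" is the grip in N (left out, the last holds). Time passes only in rows, so rows that repeat a pose let the fingers close. It gives the time, the measured TCP pose, the force, the opening and the grip force at its end, in the units of the state.
- observe(): the state, without advancing time (a new reading comes with each control period).
- read_camera(name): name is "scene" or "side" or "wrist"; returns (picture, depth): 480x640x3 uint8, red, green, blue; 480x640 float32, mm along the optical axis (not along the pixel's ray), 0 where there is no reading.
- camera_model(name): a dict with "fx", "fy", "cx", "cy" (pixels), "k1" (the pictures are not rectified: a ray, as slopes to the right and down, at radius r is drawn at 1 + k1 r^2 times it, then the intrinsics apply), "pose" (4x4, takes a point from camera to world coordinates). Camera axes: x right, y up, looking along -z (the intrinsics and any distortion apply to the point x, -y, -z); pixel columns grow to the right and rows downward; lengths in mm; the calibration is good to about 2 mm. A picture is of the moment at which its call begins: read the wrist's pose just before it. camera_model takes no time and is no camera call; for the wrist camera it gives the pose at the moment of the call.
- r.hand_in(): hands the job in; it is judged then, once.
The state is a dict: "clock": time; "joint_pos": joint angles; "qd": joint speeds; "joint_torque": joint torques, N m; "position": TCP position; "orientation": TCP orientation; "force": force on the tool from outside, world axes, zero at the start; "ft_torque": the same for the moment, N m; "grip_width": finger opening in mm; "grasp_force": force on a finger pad.
Only numpy, scipy, OpenCV 4.12 (cv2) and the standard library are available. Lean on these libraries where they do the work, as an engineer would, in place of code of your own. Each camera call takes 0.05 s, during which the arm holds its last target. There are 200 camera calls.

## Task

First swing the dark stop bar round about its heel, without lifting it out of its socket, until it lies flush along the foot of the sloping jar rack. Only then take the spice jar out of the slanted cradle and lay it gently on its side on the slope, parallel to the bar and between the rack's side cheeks, so that it rests against the bar and stays there when you let go. Do not drop the jar, and leave everything else standing where it is.

Things in the scene. Friction and masses are not known exactly. Their poses are not given: they have to be found in the camera images.
- rack: sloping wooden jar rack, fixed, 175x255 mm, on a pale board 260x305 that covers the hob (top 15 above the worktop). Origin: centre of the socket for the bar's heel, on the board's top. x points up the slope, away from the robot; -y runs along the foot of the slope. Two side cheeks 8 thick, 30 high, inner faces at y=-28 and -212; their front ends (x=13) stop the closed bar. Back board 48 high at x=131. Socket walls 30 high.
- rack_bed (a point): point on the surface of the rack's bed, midway between the cheeks (rack frame x=60, y=-120, z=13 mm); axes as the rack's. The bed rises 10 degrees along x, from height 5 at its foot (x=13) to 26 (x=131). The foot is open: a jar on its side rolls out unless the bar shuts it. A jar lying against the closed bar has its axis along y and its middle at x=34, z=31 in the rack's frame.
- bar: dark wooden stop bar, loose on the board, 24 mm wide, 32 high, 0.25 kg; it runs along its own -y, 250 long from its origin (centre of its round heel, 44 across, on its underside). The heel turns in the rack's socket with 1 to 3 mm play. It starts 0.25 to 0.40 rad open, towards the robot; shut, its axes are parallel to the rack's and it touches both cheeks. It slides with 1 to 2 N and stays where left.
- bar_tip (a point): middle of the bar's free end face, half-way up (16 mm above the board, 31 above the worktop); axes as the bar's
- cradle: wooden slanted jar cradle, fixed, base plate 110x60x8 mm. Origin on the worktop below the jar's middle; its V trough climbs 40 degrees along x, away from the robot. The trough ends 14 mm short of the height of the jar's axis (measured square to it), so the jar's sides are free for fingers; a low plate stops the jar's foot.
- jar_mid (a point): middle (half-way along, on the axis) of the glass spice jar with red cap lying in the cradle: 0.11 kg, 106 mm long, 45 in diameter throughout. z: along the jar, foot to cap. At first the axis rises 40 degrees from level, cap up and away from the robot, middle 70 mm above the worktop; a grip square to it leans the hand 40 degrees back to the robot. It rolls easily.
- tin: orange tea tin with a wooden lid and knob, 68x68x100 mm, a bystander; origin at the centre of its underside
- pepper: turned wooden pepper mill, 58 across, 160 high mm, a bystander; origin at the centre of its underside
- timer: red and white round kitchen timer, 64 across, 47 high mm, a bystander; origin at the centre of its underside
- tumbler: clear glass tumbler, 80 across, 91 high mm, a bystander; origin at the centre of its underside
- cup_dark: dark blue espresso cup, 63x86x50 mm, a bystander; origin at the centre of its underside
- dropper: small amber dropper bottle with black bulb, 33 across, 102 high mm, a bystander; origin at the centre of its underside

How it is judged:
By the outcome, as a careful person would: the job done as asked, in the order asked, and still so for the second after the job is handed in, with the robot touching nothing.
It also fails if it takes over 64 s, if anything falls off the work surface, if the arm or the gripper's body presses on something with over 40 N, if the wrist force passes 120 N, or if a joint passes its speed limit or range.

## Working session

There is one attempt and no reset: what is moved stays moved. The work goes in short steps, Python scripts to look and compute and a tool call to move; the robot and the scene stay as the last step left them, time stands still between calls to the robot, and variables do not carry over. Pictures are saved under pics/ and viewed, at most 12 in all, crops included, and the job is handed in when it is done.

Besides the shell and the picture viewer there is one more tool, called after ">>>" as name([rows], argument=value, ...), one row to a line, values as JSON. play_rows: Moves the arm, as the interface text tells. Shift numbers are shares of 400 mm and turn numbers shares of 45 degrees, none past 1 either way. Its arguments: {"type":"object","properties":{"increments":{"type":"array","items":{"type":"array","items":{"type":"number"}}},"newtons":{"type":"number"}},"required":["increments"]}

```bash
mkdir -p pics; ls
cat > h.py <<'E'
import numpy as np, cv2
from workcell import observe, read_camera, camera_model, r
from scipy.spatial.transform import Rotation as R
def snap(n):
    m=camera_model(n); p,d=read_camera(n); return m,p,d
def world(m,d):
    v,u=np.mgrid[0:480,0:640].astype(float)
    a=(u-m['cx'])/m['fx']; b=(v-m['cy'])/m['fy']; x,y=a.copy(),b.copy()
    for _ in range(10):
        s=1+m['k1']*(x*x+y*y); x,y=a/s,b/s
    P=np.stack([x*d,-y*d,-d,np.ones_like(d)],-1)@np.array(m['pose']).T
    P=P[...,:3]; P[d<=0]=np.nan; return P
def tool():
    s=observe(); q=s['orientation']; return np.array(s['position']),R.from_quat([q[1],q[2],q[3],q[0]])
E
python3 - <<'E'
from h import *
for n in ['scene','side']:
    m,p,d=snap(n); cv2.imwrite(f'pics/{n}0.png',p[...,::-1]); np.savez(f'{n}0.npz',W=world(m,d),p=p,d=d)
    print(n,np.round(m['pose'],2),m['fx'],m['k1'])
s=observe();print(s); print(tool()[1].as_matrix().round(3), r.hold_point_z)
E
```

```text
pics
scene [[-5.6000e-01  4.1000e-01 -7.2000e-01 -4.4883e+02]
 [-8.3000e-01 -2.8000e-01  4.9000e-01  5.7788e+02]
 [ 0.0000e+00  8.7000e-01  5.0000e-01  7.6722e+02]
 [ 0.0000e+00  0.0000e+00  0.0000e+00  1.0000e+00]] 446.35500630322883 -0.007622284392417668
side [[ 9.4000e-01  2.4000e-01 -2.4000e-01  2.0713e+02]
 [-3.4000e-01  6.2000e-01 -7.1000e-01 -1.0138e+03]
 [-2.0000e-02  7.5000e-01  6.6000e-01  9.3807e+02]
 [ 0.0000e+00  0.0000e+00  0.0000e+00  1.0000e+00]] 469.6472003933217 -0.05957412095629567
{'clock': 0.1, 'joint_pos': array([-1.28301481e+00,  4.23785069e-01,  1.63062232e+00,  3.73223152e-05,
        1.08862364e+00, -1.89987184e-02]), 'qd': array([-0.00034496, -0.00389784, -0.00122958, -0.00094737, -0.00058968,
       -0.00017885]), 'joint_torque': array([ 9.79108117e-04, -5.45611882e+01, -2.74323696e+01,  6.45881100e-02,
        1.88036263e-02, -2.21358846e-05]), 'position': array([ 188.63142407, -595.30867772,  221.96311472]), 'orientation': array([-7.14917839e-04,  9.88259852e-01,  1.52780714e-01, -7.99837011e-05]), 'force': array([0.83082969, 1.29876185, 0.00237035]), 'ft_torque': array([0.03236854, 0.00798338, 0.00089687]), 'grasp_force': 0.0, 'grip_width': 87.89773587846648}
[[ 0.953  0.302 -0.   ]
 [ 0.302 -0.953  0.001]
 [ 0.    -0.001 -1.   ]] 18.700000000000003
```

View pics/scene0.png

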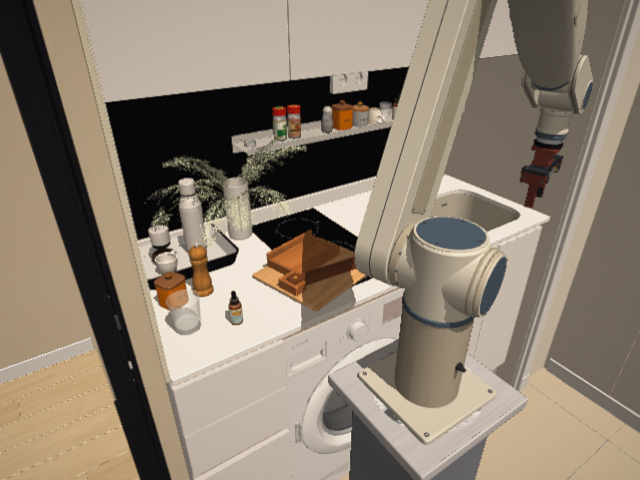

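View pics/side0.png

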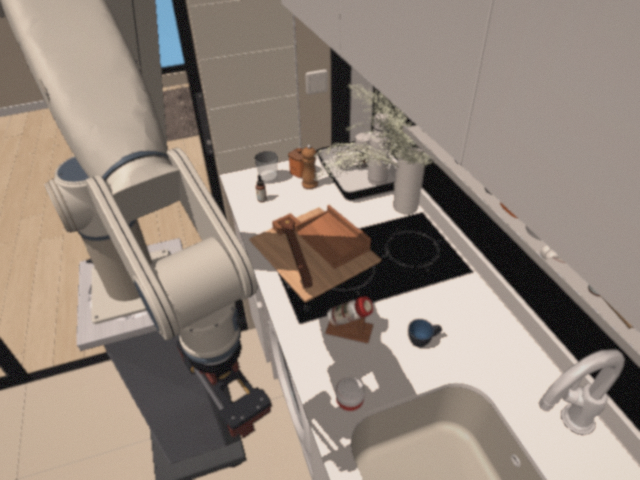

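The side view shows the rack at about (325,235), with the open bar from about (285,220) to (305,285). The jar in its cradle is at (350,315), the timer at (350,395) and the blue cup at (422,332). I'll build a top-down map from the depth data.

Run:
```python
from h import *
W=np.concatenate([np.load(f'{n}0.npz')['W'].reshape(-1,3) for n in ['scene','side']])
C=np.concatenate([np.load(f'{n}0.npz')['p'].reshape(-1,3) for n in ['scene','side']])
S=np.load('side0.npz');
for u,v in [(290,240),(305,285),(285,220),(345,312),(365,305),(350,395),(422,332),(260,250),(308,296),(380,258),(340,340)]: print((u,v),S['W'][v,u].round(0))
ok=(W[:,2]>-20)&(W[:,2]<220)
W,C=W[ok],C[ok]
x0,y0,s=350,350,1.0
img=np.zeros((600,800,3),np.uint8); H=np.zeros((600,800,3),np.uint8)
# picture: right=-y, up=+x ; y 350..-450, x 350..950
o=np.argsort(W[:,2])
for (x,y,z),c in zip(W[o],C[o]):
    u,v=int((350-y)),int((950-x))
    if 0<=u<799 and 0<=v<599: img[v:v+2,u:u+2]=c[::-1]
for k in range(0,800,100): cv2.putText(img,str(350-k),(k,10),0,.35,(0,255,0),1); cv2.line(img,(k,0),(k,599),(0,90,0),1)
for k in range(0,600,100): cv2.putText(img,str(950-k),(0,k+10),0,.35,(0,255,0),1); cv2.line(img,(0,k),(799,k),(0,90,0),1)
cv2.imwrite('pics/top.png',img)
```

```text
(290, 240) [455. -29.  43.]
(305, 285) [ 442. -201.   32.]
(285, 220) [468.  65.  42.]
(345, 312) [ 489. -361.   81.]
(365, 305) [ 531. -379.  109.]
(350, 395) [ 427. -543.   42.]
(422, 332) [ 663. -433.   13.]
(260, 250) [369.  -2.   9.]
(308, 296) [ 442. -224.   13.]
(380, 258) [ 683. -155.    6.]
(340, 340) [ 472. -376.    1.]
```

View pics/top.png

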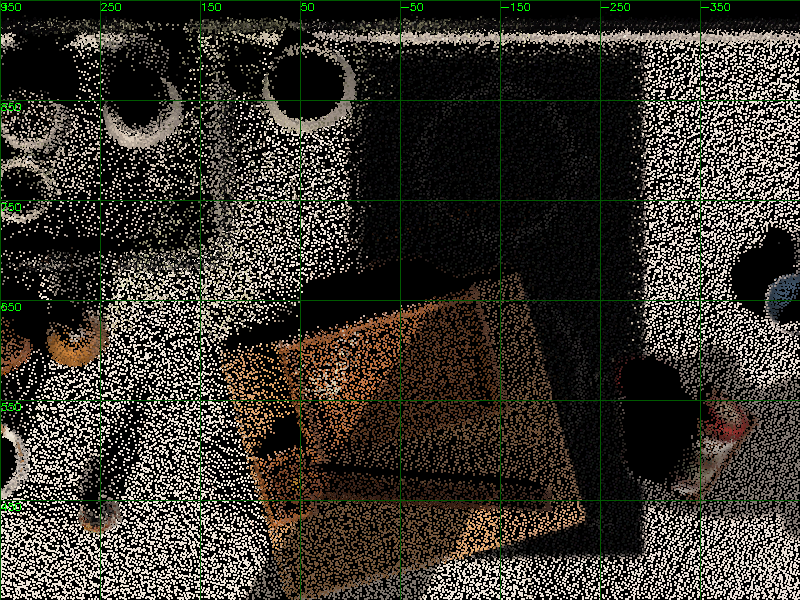

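The top-down map shows the rack yawed about +14°, with the heel near (465,65) and the bar tip near (447,-200). The jar runs from about (455,-340) to (535,-375). I'll move above it and take a closer look with the wrist camera.

>>> play_rows([
  [0.2,-0.2,-0.195,0,0],
  [0.925,-0.925,-0.195,0,1],
  [0.925,-0.925,-0.195,0,1],
  [0.925,-0.925,-0.195,0,1],
  [0.925,-0.925,-0.195,0,1],
  [0.925,-0.925,-0.195,0,1],
  [0.925,-0.925,-0.195,0,1],
  [0.925,-0.925,-0.195,0,1],
  [0.925,-0.925,-0.195,0,1],
  [0.925,-0.925,-0.195,0,1],
  [0.925,-0.925,-0.195,0,1],
  [0.925,-0.925,-0.195,0,1],
])

```text
clock: 1.3
position: [431.2, -128.3, 301.1]
orientation: [-0.0, 0.988, 0.155, 0.001]
force: [-0.5, 0.4, 0.3]
grip_width: 3.2
grasp_force: 0.0
```

Run:
```python
from h import *
s=observe(); print(s['clock'],s['position'])
m,p,d=snap('wrist'); cv2.imwrite('pics/w1.png',p[...,::-1]); np.savez('w1.npz',W=world(m,d),p=p)
print(np.round(m['pose'],2),m['fx'])
```

```text
1.3 [ 431.23122098 -128.30097058  301.06229433]
[[ 3.1000e-01  9.1000e-01  2.8000e-01  5.0961e+02]
 [-9.5000e-01  2.9000e-01  9.0000e-02 -1.0360e+02]
 [-0.0000e+00 -3.0000e-01  9.6000e-01  4.6314e+02]
 [ 0.0000e+00  0.0000e+00  0.0000e+00  1.0000e+00]] 351.05109610161355
```

View pics/w1.png

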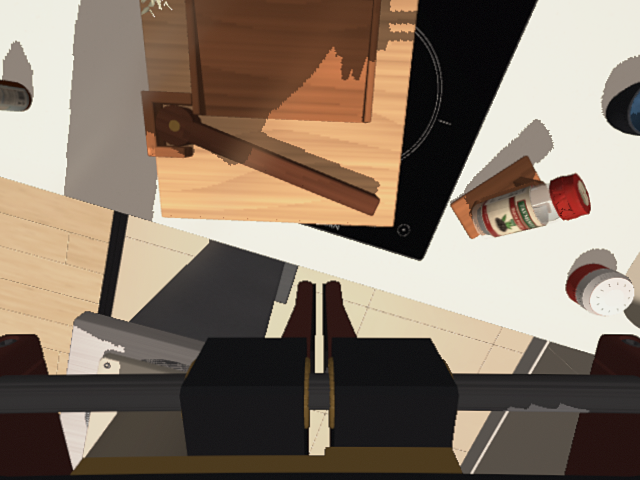

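The wrist view shows the bar from its heel pin at (175,126) to its tip at (372,207). The cheek fronts are near (203,117) and (370,121), the board's front corners at (160,216) and (393,226), and the jar runs from (480,222) to (580,195).

Run:
```python
from h import *
z=np.load('w1.npz');W=z['W']
def pt(u,v): return np.nanmedian(W[v-1:v+2,u-1:u+2].reshape(-1,3),0)
for n,u,v in [('pin',175,126),('tip top',372,205),('bar mid',280,160),('cheekL',203,113),('cheekR',368,118),('cheekL up',195,20),('cheekR up',376,40),('boardFL',163,213),('boardFR',391,223),('bed',280,100),('cap',574,196),('jar lab',515,212)]: print(n,pt(u,v).round(1))
# board front edge line: z 15 vs lower
L=[]
for u in range(170,390,10):
    c=W[150:250,u]; k=[i for i in range(100) if abs(c[i,2]-15)<5]
    if k: L.append(c[max(k),:2])
L=np.array(L);b=np.polyfit(L[:,1],L[:,0],1);print('front edge slope deg',np.degrees(np.arctan(b[0])),np.abs(np.polyval(b,L[:,1])-L[:,0]).max())
# bar top points
q=W.reshape(-1,3); 
m=(abs(q[:,2]-47)<4)&(q[:,1]<20)&(q[:,1]>-230)&(q[:,0]<490)
B=q[m][:,:2]; c=B.mean(0);u,s,v=np.linalg.svd(B-c,full_matrices=False);print('bar',len(B),c,v[0],np.degrees(np.arctan2(v[0][0],v[0][1])))
# jar: fit cylinder axis from points above z 55 near
m=(q[:,2]>60)&(q[:,1]<-290)&(q[:,0]>400)&(q[:,0]<600)&(q[:,1]>-450)
J=q[m]; print(len(J),J.min(0),J.max(0))
from scipy.optimize import least_squares
def f(p):
    d=np.array([np.cos(p[4])*np.cos(p[3]),np.sin(p[3])*np.cos(p[4]),np.sin(p[4])]); w=J-np.array([p[0],p[1],p[2]]); 
    return np.linalg.norm(np.cross(w,d),axis=1)-22.5
# fix p0 gauge: constrain along axis at z=70
g=lambda p:f([p[0],p[1],70,p[2],p[3]])
r_=least_squares(g,[495,-358,-.4,.7],loss='soft_l1',f_scale=2);print(r_.x,np.degrees(r_.x[2:]),np.abs(r_.fun).mean() , r_.cost)
p=r_.x; d=np.array([np.cos(p[3])*np.cos(p[2]),np.sin(p[2])*np.cos(p[3]),np.sin(p[3])]);t=(J-np.array([p[0],p[1],70]))@d; print('extent',np.percentile(t,[0,1,50,99,100]))
```

```text
pin [466.7  51.8  47.7]
tip top [ 450.3 -189.7   46.3]
bar mid [467.3 -69.8  47.5]
cheekL [489.1  29.4  32.6]
cheekR [ 541.4 -151.1   45.3]
cheekL up [576.1  53.9  39.4]
cheekR up [ 615.8 -132.2   45.2]
boardFL [352.6  58.7  15.2]
boardFR [ 430.9 -228.4   14.7]
bed [530.3 -49.7  23.8]
cap [ 528.8 -360.4  116.4]
jar lab [ 495.9 -334.3   82.9]
front edge slope deg -15.591784276323851 1.3955917384555505
bar 3999 [440.54976144 -81.08688252] [-0.95373782  0.30063962] -72.50397607290192
4170 [ 462.19674231 -395.07009269   60.00552012] [ 552.18260922 -315.38206087  120.50093216]
[ 503.24842711 -351.76402221   -0.66304396    0.67731846] [-37.98962061  38.80748918] 1.4773882031276533 6752.939455377762
extent [-42.68538714 -38.42994367  16.72004446  52.83272094  53.38021217]
```

>>> play_rows([
  [-0.04,-0.0865,0.2,0,1],
  [-0.04,-0.0865,0.678,0,1],
  [-0.04,-0.0865,0.678,0,1],
  [-0.04,-0.0865,0.678,0,1],
  [-0.04,-0.0865,0.678,0,1],
  [-0.04,-0.0865,0.678,0,1],
  [-0.04,-0.0865,0.678,0,1],
  [-0.04,-0.0865,0.678,0,1],
])

```text
clock: 2.15
position: [403.6, -103.9, 29.5]
orientation: [-0.0, 0.988, 0.152, -0.001]
force: [-0.7, -1.1, 0.4]
grip_width: 0.3
grasp_force: 0.0
```

>>> play_rows([
  [0.03,0.008,0,0,1],
  [0.055,0.0155,0,0,1],
  [0.08,0.022,0,0,1],
  [0.1,0.028,0,0,1],
  [0.12,0.033,0,0,1],
  [0.14,0.039,0,0,1],
  [0.155,0.043,0,0,1],
  [0.165,0.046,0,0,1],
  [0.165,0.046,0,0,1],
])

```text
clock: 3.05
position: [473.3, -100.8, 29.4]
orientation: [0.0, 0.988, 0.153, 0.0]
force: [0.3, 0.4, -0.5]
grip_width: 0.5
grasp_force: 0.0
```

Run:
```python
from h import *
m,p,d=snap('side'); W=world(m,d); cv2.imwrite('pics/s2.png',cv2.resize(p[180:310,210:410,::-1],(800,520)))
```

```text
(no output)
```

View pics/s2.png

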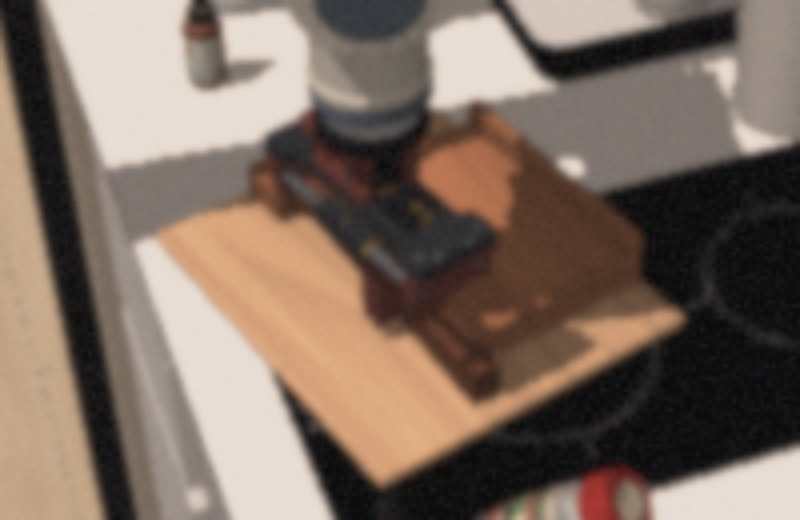

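The bar follows the fingers and is nearly shut, with a small gap left at the right cheek. I'll continue in small steps and watch the force.

>>> play_rows([
  [0.0075,0.002,0,0,1],
  [0.015,0.004,0,0,1],
  [0.02,0.005,0,0,1],
  [0.025,0.007,0,0,1],
  [0.025,0.007,0,0,1],
])

```text
clock: 3.6
position: [483.3, -100.5, 29.5]
orientation: [0.0, 0.988, 0.153, 0.0]
force: [0.0, 0.6, -0.2]
grip_width: 0.7
grasp_force: 0.0
```

>>> play_rows([
  [0.005,0.001,0,0,1],
  [0.01,0.002,0,0,1],
  [0.01,0.002,0,0,1],
])

```text
clock: 3.9
position: [485.6, -100.0, 29.4]
orientation: [-0.0, 0.988, 0.153, -0.001]
force: [-5.7, -2.0, 4.6]
grip_width: 0.6
grasp_force: 2.9
```

>>> play_rows([
  [0.003,0.001,0,0,1],
  [0.005,0.001,0,0,1],
  [0.005,0.001,0,0,1],
])

```text
clock: 4.2
position: [485.6, -99.8, 29.2]
orientation: [-0.001, 0.988, 0.153, -0.003]
force: [-10.6, -4.7, 8.7]
grip_width: 0.3
grasp_force: 6.0
```

>>> play_rows([
  [-0.05,0,0,0,1],
  [-0.12,0,0,0,1],
  [-0.12,0,-0.1,0,1],
  [-0.12,0,-0.6,0,0],
  [-0.12,0,-0.6,0,0],
  [-0.12,0,-0.6,0,0],
  [-0.12,0,-0.6,0,0],
  [-0.12,0,-0.6,0,0],
  [-0.12,0,-0.6,0,0],
])

```text
clock: 5.1
position: [444.0, -114.4, 270.8]
orientation: [0.001, 0.988, 0.153, 0.002]
force: [-0.1, 0.1, -0.9]
grip_width: 45.3
grasp_force: 0.0
```

Run:
```python
from h import *
s=observe(); print(s['clock'],s['position'],s['orientation'])
m,p,d=snap('wrist'); cv2.imwrite('pics/w2.png',p[...,::-1]); W=world(m,d); np.savez('w2.npz',W=W,p=p)
```

```text
5.1 [ 444.04230663 -114.42060452  270.75569318] [7.65881303e-04 9.88255869e-01 1.52795874e-01 1.78088657e-03]
```

View pics/w2.png

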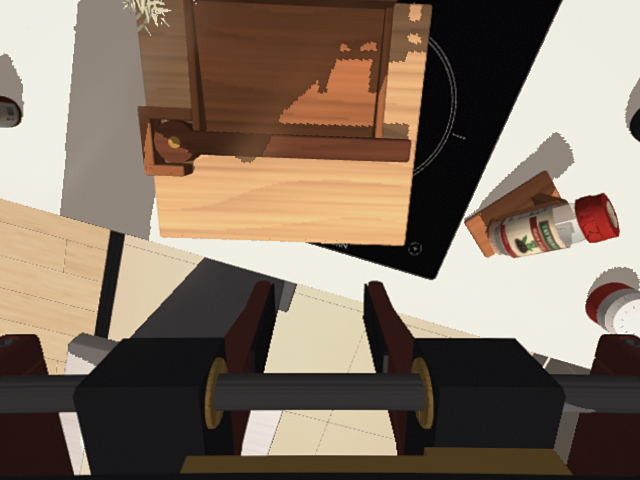

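The bar lies flush across both cheek fronts, from (175,142) to (410,150). Next I'll refine the jar pose with the tilt fixed at 40°, and take the rack frame from the shut bar.

```bash
cat > jar.py <<'E'
from h import *
from scipy.optimize import least_squares
def jar(W):
    q=W.reshape(-1,3); m=(q[:,2]>58)&(q[:,1]<-290)&(q[:,0]>430)&(q[:,0]<600)&(q[:,1]>-450)
    J=q[m]; a=np.radians(40)
    def ax(p): return np.array([np.cos(p[2])*np.cos(a),np.sin(p[2])*np.cos(a),np.sin(a)])
    g=lambda p:np.linalg.norm(np.cross(J-[p[0],p[1],70],ax(p)),axis=1)-22.5
    o=least_squares(g,[500,-355,-.6],loss='soft_l1',f_scale=1.5)
    t=(J-[o.x[0],o.x[1],70])@ax(o.x)
    return o.x[:2].round(1),np.degrees(o.x[2]).round(1),'res',np.median(abs(o.fun)).round(2),'end',np.percentile(t,99.5).round(1)
E
python3 - <<'E'
from h import *
from jar import jar
for n in ['w1','w2','side0']: print(n,jar(np.load(n+'.npz')['W']))
W=np.load('w2.npz')['W']; q=W[100:175,195:412].reshape(-1,3)
m=(abs(q[:,2]-47)<3); B=q[m][:,:2]
# edge nearest the robot per y-bin, keep only pts in bar strip
c0=np.median(B,0);v=np.array([.262,-.965]);n=np.array([.965,.262])
B=B[(abs((B-[466.7,51.8])@n)<16)]
(c,(w,h),ang)=cv2.minAreaRect(B.astype(np.float32));print(len(B),c,w,h,ang)
from numpy import array
l=cv2.fitLine(B.astype(np.float32),cv2.DIST_L2,0,.01,.01).ravel();print(l,np.degrees(np.arctan2(l[0],-l[1])))
print('tip at t',np.percentile((B-[466.7,51.8])@v,[0.5,99.5]))
# nearby obstacles around jar: timer, cup heights
E
```

```text
w1 (array([ 503.5, -351.8]), np.float64(-38.5), 'res', np.float64(0.75), 'end', np.float64(52.7))
w2 (array([ 503.7, -351.9]), np.float64(-38.6), 'res', np.float64(0.74), 'end', np.float64(52.5))
side0 (array([ 488.7, -351.8]), np.float64(-14.8), 'res', np.float64(286.06), 'end', np.float64(543.7))
4968 (505.1562805175781, -78.1444091796875) 25.6285400390625 230.10279846191406 15.398763656616211
[ 2.6806340e-01 -9.6340126e-01  5.0456909e+02 -7.7712593e+01] 15.549058
tip at t [ 22.68343131 248.77662283]
```

>>> play_rows([
  [-0.037,0.6105,0.2,-1,0],
  [-0.037,0.6105,0.2,-1,0],
  [-0.037,0.6105,0.2,-1,0],
  [-0.037,0.6105,0.2,-1,0],
  [-0.037,0.6105,0.2,-1,0],
  [-0.037,0.6105,0.2,-1,0],
])

```text
clock: 5.75
position: [501.8, -354.5, 184.7]
orientation: [-0.002, 0.854, 0.52, -0.001]
force: [0.3, -0.2, 0.2]
grip_width: 87.6
grasp_force: 0.0
```

>>> play_rows([
  [0,0,0,-1,0],
  [0,0,0,-1,0],
  [0,0,0,-1,0],
  [0,0,0,-1,0],
  [0,0,0,-1,0],
  [0,0,0,-1,0],
])

```text
clock: 6.35
position: [501.6, -350.6, 186.5]
orientation: [-0.002, 0.589, 0.808, 0.0]
force: [-0.5, 0.9, 0.2]
grip_width: 87.5
grasp_force: 0.0
```

>>> play_rows([
  [0,0,0,-0.753,0],
  [0,0,0,-0.753,0],
  [0,0,0,-0.753,0],
  [0,0,0,-0.753,0],
  [0,0,0,-0.753,0],
])

```text
clock: 6.85
position: [501.8, -350.7, 186.9]
orientation: [-0.002, 0.329, 0.944, 0.001]
force: [-0.0, -0.6, -0.9]
grip_width: 87.6
grasp_force: 0.0
```

Run:
```python
from h import *
from jar import jar
p,Rt=tool(); M=Rt.as_matrix(); print(p,np.degrees(np.arctan2(M[1,0],M[0,0])),observe()['joint_pos'].round(2))
m,pp,d=snap('wrist'); W=world(m,d); np.savez('w3.npz',W=W,p=pp); j=jar(W); print(j)
cv2.imwrite('pics/w3.png',pp[...,::-1])
t=np.array([*j[0],64]); print((Rt.inv().apply(t-p)/400).round(4))
```

```text
[ 501.76747907 -350.68942915  186.86601113] 141.534267646518 [-0.63  0.45  1.68  0.    1.01 -1.53]
(array([ 320.8, -351.7]), np.float64(1085.6), 'res', np.float64(42.65), 'end', np.float64(304.1))
[ 0.3514 -0.2834  0.3087]
```

View pics/w3.png

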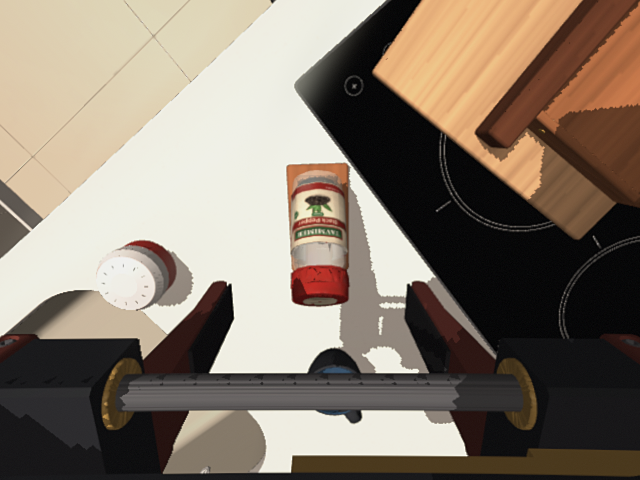

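The jar is aligned between the open fingers: its axis is at u≈319 and the fingertips are at 232 and 407. I'll refit using only the jar's pixels.

Run:
```python
from h import *
from jar import jar
W=np.load('w3.npz')['W'][160:310,280:355]; j=jar(W); print(j)
p,Rt=tool(); print((Rt.inv().apply(np.array([*j[0],64])-p)/400).round(4))
```

```text
(array([ 502.8, -352. ]), np.float64(-37.1), 'res', np.float64(0.68), 'end', np.float64(52.8))
[-0.0047 -0.001   0.3081]
```

Descend and close with a moderate grip.

>>> play_rows([
  [-0.004,0,0.12,0,0],
  [-0.004,0,0.2,0,0],
  [-0.004,0,0.26,0,0],
  [-0.004,0,0.29,0,0],
  [-0.004,0,0.308,0,0],
  [-0.004,0,0.308,0,0],
])

```text
clock: 7.5
position: [503.9, -352.4, 65.6]
orientation: [-0.001, 0.331, 0.944, 0.0]
force: [-0.7, -0.3, 0.7]
grip_width: 87.9
grasp_force: 0.0
```

>>> play_rows([
  [0,0,0,0,0.4],
  [0,0,0,0,0.7],
  [0,0,0,0,0.7],
  [0,0,0,0,0.7],
  [0,0,0,0,0.7],
  [0,0,0,0,0.7],
  [0,0,0,0,0.7],
  [0,0,0,0,0.7],
], newtons=15)

```text
clock: 8.3
position: [504.0, -352.8, 66.5]
orientation: [0.0, 0.33, 0.944, -0.0]
force: [-1.3, -1.2, 4.8]
grip_width: 45.2
grasp_force: 15.0
```

>>> play_rows([
  [0,0,-0.02,0,0.7],
  [0,0,-0.05,0,0.7],
  [0,0,-0.1,0,0.7],
  [0,0,-0.18,0,0.7],
  [0,0,-0.25,0,0.7],
  [0,0,-0.25,0,0.7],
])

```text
clock: 8.9
position: [506.5, -354.0, 171.2]
orientation: [0.004, 0.33, 0.944, -0.001]
force: [1.3, 0.7, -0.6]
grip_width: 44.9
grasp_force: 14.9
```

Run:
```python
from h import *
p,Rt=tool(); M=Rt.as_matrix(); print(p,observe()['grip_width'],observe()['force'])
m,pp,d=snap('wrist'); W=world(m,d); cv2.imwrite('pics/w4.png',pp[...,::-1])
m,ps,d=snap('side'); cv2.imwrite('pics/s4.png',np.hstack([cv2.resize(ps[150:400,250:450,::-1],(384,480)),cv2.resize(pp[100:400,180:460,::-1],(416,480))]))
q=W[200:330,270:370].reshape(-1,3); q=q[np.isfinite(q[:,0])]; L=Rt.inv().apply(q-p); 
for x in range(-60,80,10):
    s=L[(abs(L[:,0]-x)<3)&(abs(L[:,1])<4)]; print(x,len(s),s[:,2].round(0).min() if len(s) else '')
```

```text
[ 506.48984874 -353.96926943  171.18061293] 44.91863091068955 [ 1.28752545  0.7353688  -0.59516539]
-60 0 
-50 0 
-40 0 
-30 0 
-20 0 
-10 0 
0 63 -33.0
10 330 -30.0
20 301 -22.0
30 274 -14.0
40 252 -6.0
50 118 4.0
60 0 
70 0
```

View pics/s4.png

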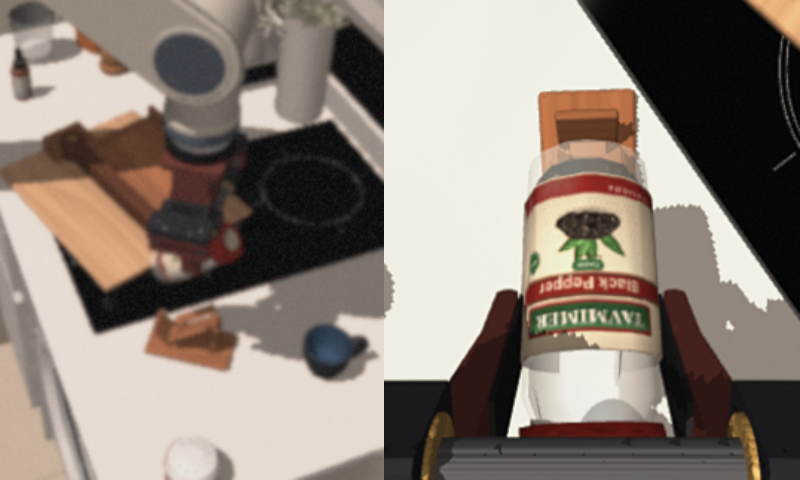

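The jar is held at its 40° tilt and the cradle is left empty. I'll carry it over the rack and turn so that it lies along the bar.

>>> play_rows([
  [0.03,0.05,0,0.1,0.7],
  [0.09,0.15,0,0.25,0.7],
  [0.15,0.25,0,0.4,0.7],
  [0.21,0.35,0,0.55,0.7],
  [0.27,0.45,0,0.65,0.7],
  [0.33,0.54,0,0.75,0.7],
  [0.38,0.625,0,0.798,0.7],
  [0.41,0.68,0,0.798,0.7],
  [0.428,0.703,0,0.798,0.7],
  [0.428,0.703,0,0.798,0.7],
  [0.428,0.703,0,0.798,0.7],
])

```text
clock: 10.1
position: [544.9, -26.6, 165.7]
orientation: [-0.0, 0.605, 0.796, -0.0]
force: [0.5, 0.3, -1.0]
grip_width: 45.0
grasp_force: 14.9
```

```bash
cat > st.py <<'E'
from h import *
O=np.array([468.5,52.3,15]);a=np.radians(15.5);RK=np.array([[np.cos(a),-np.sin(a),0],[np.sin(a),np.cos(a),0],[0,0,1]])
def st():
    p,Rt=tool(); M=Rt.as_matrix(); print('rackpos',((p-O)@RK).round(1),'z',p[2].round(1),'yaw',np.degrees(np.arctan2(M[1,0],M[0,0])).round(1),observe()['force'].round(1)); return p,Rt
E
python3 - <<'E'
from st import *
p,Rt=st()
m,pp,d=snap('wrist'); W=world(m,d); cv2.imwrite('pics/w5.png',pp[...,::-1]); np.savez('w5.npz',W=W,p=pp)
q=W[120:330,270:370].reshape(-1,3); q=q[np.isfinite(q[:,0])]; L=Rt.inv().apply(q-p); 
for x in range(0,70,10):
    s=L[(abs(L[:,0]-x)<3)&(abs(L[:,1])<4)]; print(x,len(s),s[:,2].round(0).min() if len(s) else '')
E
```

```text
rackpos [ 52.5 -96.4 150.7] z 165.7 yaw 105.6 [ 0.5  0.3 -1. ]
0 56 -32.0
10 344 -30.0
20 300 -23.0
30 273 -13.0
40 307 -5.0
50 304 4.0
60 79 136.0
```

View pics/w5.png

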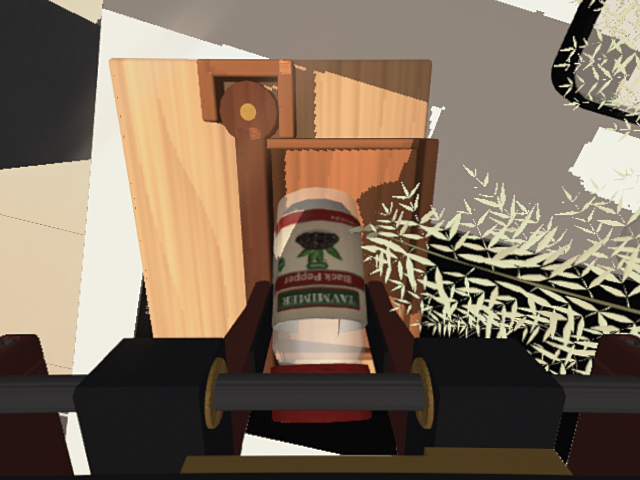

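The jar is centred between the cheeks, with its foot towards the socket side and the bar clear to the left at u≈255. Lowering.

>>> play_rows([
  [0,0.004,0.06,0,0.7],
  [0,0.004,0.13,0,0.7],
  [0,0.004,0.18,0,0.7],
  [0,0.004,0.2,0,0.7],
  [0,0.004,0.21,0,0.7],
  [0,0.004,0.21,0,0.7],
])

```text
clock: 10.75
position: [547.1, -26.1, 82.4]
orientation: [0.0, 0.605, 0.796, 0.0]
force: [0.8, -0.2, -1.3]
grip_width: 45.3
grasp_force: 14.9
```

>>> play_rows([
  [0,0,0.005,0,0.7],
  [0,0,0.01,0,0.7],
  [0,0,0.015,0,0.7],
  [0,0,0.015,0,0.7],
])

```text
clock: 11.15
position: [546.9, -25.4, 76.4]
orientation: [0.0, 0.605, 0.796, 0.0]
force: [-0.5, 0.3, -0.8]
grip_width: 44.7
grasp_force: 14.9
```

>>> play_rows([
  [0,0,0.004,0,0.7],
  [0,0,0.008,0,0.7],
  [0,0,0.012,0,0.7],
  [0,0,0.012,0,0.7],
], newtons=8)

```text
clock: 11.55
position: [547.2, -25.8, 71.7]
orientation: [0.0, 0.605, 0.796, 0.0]
force: [-0.6, -2.4, 4.4]
grip_width: 45.5
grasp_force: 8.0
```

>>> play_rows([
  [-0.01,0,0.002,0,0.7],
  [-0.018,0,0.006,0,0.7],
  [-0.025,0,0.01,0,0.7],
  [-0.032,0,0.015,0,0.7],
  [-0.038,0,0.02,0,0.7],
  [-0.038,0,0.02,0,0.7],
], newtons=5)

```text
clock: 12.15
position: [550.9, -40.5, 63.1]
orientation: [-0.0, 0.605, 0.796, -0.0]
force: [-0.0, -0.5, -0.0]
grip_width: 45.4
grasp_force: 5.0
```

```bash
cat >> st.py <<'E'
def slope():
    p,Rt=st(); m,pp,d=snap('wrist'); W=world(m,d); cv2.imwrite('pics/last.png',pp[...,::-1])
    q=W[120:330,270:370].reshape(-1,3); q=q[np.isfinite(q[:,0])]; L=Rt.inv().apply(q-p)
    for x in range(0,80,10):
        s=L[(abs(L[:,0]-x)<3)&(abs(L[:,1])<4)]; print(x,len(s),s[:,2].round(1).min() if len(s) else '')
E
python3 -c "
from st import *
slope()"
```

```text
rackpos [  54.7 -111.4   48.1] z 63.1 yaw 105.5 [-0.  -0.5 -0. ]
0 92 -30.5
10 283 -28.8
20 275 -24.5
30 271 -21.1
40 265 -17.0
50 269 -12.8
60 254 -7.5
70 180 32.9
```

Tilt is now about 22°, so the pivot works. Continuing.

>>> play_rows([
  [-0.008,0,0.006,0,0.7],
  [-0.014,0,0.012,0,0.7],
  [-0.02,0,0.018,0,0.7],
  [-0.025,0,0.024,0,0.7],
  [-0.029,0,0.03,0,0.7],
  [-0.032,0,0.036,0,0.7],
  [-0.032,0,0.036,0,0.7],
])

```text
clock: 12.9
position: [554.4, -52.6, 48.7]
orientation: [-0.0, 0.605, 0.796, -0.0]
force: [0.0, -0.8, -0.6]
grip_width: 45.1
grasp_force: 5.0
```

```bash
python3 -c "
from st import *
slope()"
```

```text
rackpos [  54.7 -124.1   33.7] z 48.7 yaw 105.5 [ 0.  -0.8 -0.6]
0 108 -29.8
10 246 -29.5
20 259 -28.8
30 263 -27.9
40 282 -27.5
50 292 -25.8
60 232 -22.4
70 178 19.0
```

>>> play_rows([
  [-0.002,0,0.004,0,0.7],
  [-0.003,0,0.008,0,0.7],
  [-0.003,0,0.012,0,0.7],
  [-0.003,0,0.014,0,0.7],
  [-0.003,0,0.014,0,0.7],
])

```text
clock: 13.45
position: [553.8, -53.9, 43.6]
orientation: [-0.001, 0.605, 0.796, -0.001]
force: [-3.8, -1.9, 3.8]
grip_width: 45.1
grasp_force: 5.0
```

```bash
python3 -c "
from st import *
slope()"
```

```text
rackpos [  53.9 -125.1   28.6] z 43.6 yaw 105.6 [-3.8 -1.9  3.8]
0 65 -31.1
10 250 -31.9
20 252 -31.9
30 280 -31.8
40 305 -31.8
50 307 -31.2
60 188 14.2
70 217 14.0
```

The jar lies flat on the bed. Next I'll open slightly so it leans on the lower finger, raise the tips above the bar top, and ease it down to the bar.

>>> play_rows([
  [0,0,-0.002,0,0.48],
  [0,0,-0.002,0,0.47],
  [0,0,-0.002,0,0.455],
  [0,0,-0.002,0,0.44],
  [0,0,-0.002,0,0.432],
  [0,0,-0.01,0,0.432],
  [0,0,-0.02,0,0.432],
  [0,0,-0.022,0,0.432],
], newtons=3)

```text
clock: 14.3
position: [555.2, -53.7, 52.9]
orientation: [0.0, 0.605, 0.796, 0.0]
force: [0.4, -0.6, 0.4]
grip_width: 49.8
grasp_force: 0.0
```

```bash
python3 -c "
from st import *
slope()"
```

```text
rackpos [  55.2 -125.3   37.9] z 52.9 yaw 105.6 [ 0.4 -0.6  0.4]
0 202 -21.8
10 222 -22.0
20 226 -22.4
30 245 -22.3
40 268 -22.1
50 266 -21.1
60 173 23.5
70 179 23.4
```

View pics/last.png

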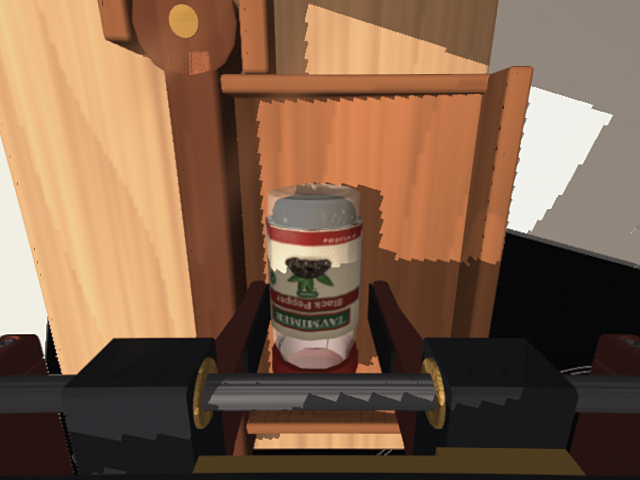

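The jar rests against the lower finger (left), with the bar at u≈210 and the tips above its top. Easing down to the bar.

>>> play_rows([
  [0,-0.003,0.003,0,0.432],
  [0,-0.007,0.004,0,0.432],
  [0,-0.012,0.005,0,0.432],
  [0,-0.017,0.005,0,0.432],
  [0,-0.022,0.005,0,0.432],
  [0,-0.027,0.005,0,0.432],
  [0,-0.032,0.005,0,0.432],
  [0,-0.037,0.005,0,0.432],
  [0,-0.042,0.005,0,0.432],
  [0,-0.046,0.005,0,0.432],
  [0,-0.049,0.005,0,0.432],
  [0,-0.049,0.005,0,0.432],
])

```text
clock: 15.55
position: [535.7, -58.9, 50.3]
orientation: [-0.0, 0.605, 0.796, -0.0]
force: [-0.9, -0.4, 0.8]
grip_width: 49.7
grasp_force: 0.0
```

```bash
python3 -c "
from st import *
p,Rt=st(); m,pp,d=snap('wrist'); W=world(m,d); cv2.imwrite('pics/w8.png',pp[...,::-1])
q=W[120:330,200:420].reshape(-1,3); q=q[np.isfinite(q[:,0])]; L=(q-O)@RK
for y in (-110,-100,-90,-80):
    s=L[(abs(L[:,1]-y)<3)&(L[:,2]>48)&(L[:,2]<60)]; print(y,len(s),s[:,0].min().round(1),s[:,0].max().round(1),s[s[:,2].argmax()].round(1)) if len(s) else print(y)
"
```

```text
rackpos [  35.1 -125.1   35.3] z 50.3 yaw 105.5 [-0.9 -0.4  0.8]
-110 862 16.6 51.3 [  32.5 -107.1   56.5]
-100 915 17.0 51.4 [ 39.9 -99.1  56.6]
-90 976 16.1 51.2 [ 31.8 -91.8  56.7]
-80 1013 17.7 50.0 [ 36.8 -82.7  56.6]
```

View pics/w8.png

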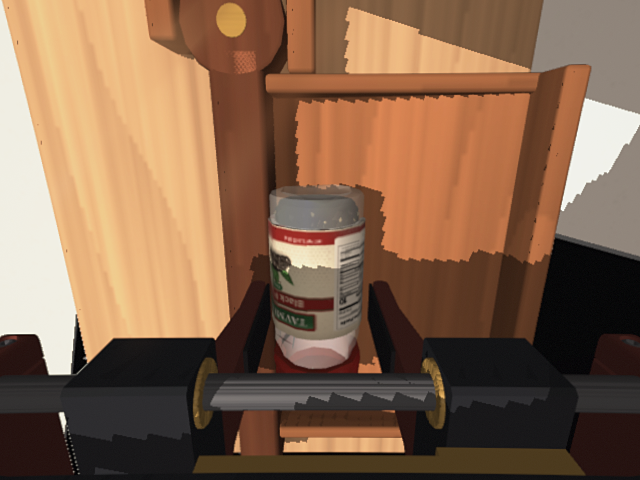

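The jar's centre is at x≈34 mm in the rack frame, against the bar, and the label has rotated, so it rolled gently. Now I'll withdraw straight up.

>>> play_rows([
  [0,0,-0.01,0,0.432],
  [0,0,-0.03,0,0.432],
  [0,0,-0.06,0,0.432],
  [0,0,-0.12,0,0.3],
  [0,0,-0.22,0,0.3],
  [0,0,-0.32,0,0.3],
  [0,0,-0.4,0,0.3],
  [-0.1,0,-0.4,0,0.3],
  [-0.1,0,-0.4,0,0.3],
  [-0.1,0,-0.4,0,0.3],
])

```text
clock: 16.6
position: [546.5, -97.8, 211.1]
orientation: [0.0, 0.606, 0.796, 0.0]
force: [-0.2, 0.4, 1.0]
grip_width: 61.5
grasp_force: 0.0
```

```bash
python3 -c "
from st import *
p,Rt=st(); m,pp,d=snap('wrist'); W=world(m,d); cv2.imwrite('pics/w9.png',pp[...,::-1])
q=W[60:330,100:480].reshape(-1,3); q=q[np.isfinite(q[:,0])]; L=(q-O)@RK
for y in range(-190,-50,10):
    s=L[(abs(L[:,1]-y)<3)&(L[:,2]>46)&(L[:,2]<60)&(L[:,0]<100)]; print(y,len(s),s[:,0].mean().round(1),s[:,2].max().round(1)) if len(s) else print(y)
"
```

```text
rackpos [  35.1 -165.5  196.1] z 211.1 yaw 105.5 [-0.2  0.4  1. ]
-190
-180
-170 226 34.4 55.6
-160 238 34.8 56.0
-150 184 34.3 54.2
-140 253 34.5 55.5
-130 294 34.2 57.2
-120 292 34.1 57.2
-110 307 34.0 57.6
-100 326 34.0 57.0
-90 301 34.0 56.7
-80 333 34.3 56.1
-70 191 34.4 55.5
-60
```

View pics/w9.png

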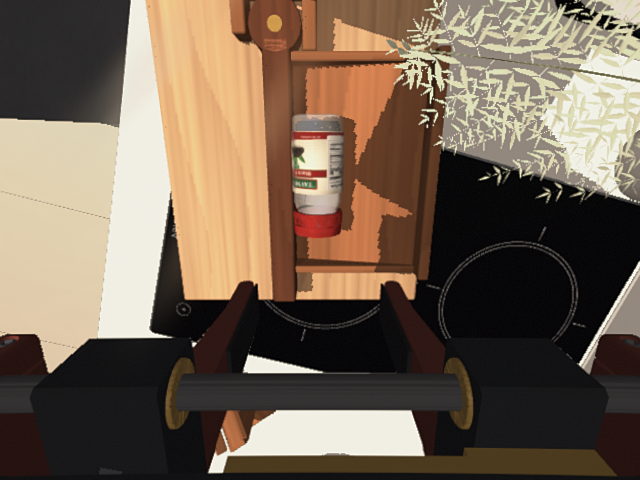

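The jar lies at x≈34 mm, parallel to the shut bar and between the cheeks, and the robot is clear.

```bash
python3 -c "
from workcell import r
print(r.hand_in())"
```

```text
the job is handed in; nothing more can be done
None
```

I swung the bar shut flush against both rack cheeks first, then laid the jar on its side on the slope against the bar. In the last camera check it lay parallel to the bar, between the cheeks, with the robot clear; the job is handed in at about 17 s on the robot's clock, and no verdict came back.

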